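# Sort the labelled kitchen tins into the keep and discard trays

## Robot

A 7-joint arm with a two-finger parallel gripper is mounted at the origin on the work surface. World frame = base frame: x ahead of the robot, y to its left, z up, the work surface at z = 0. Lengths are in mm, angles in rad, forces in N, time in s.
With the tool pointing down it reaches from about 400 to 875 mm from the base axis. Payload 4.4 kg.
Tool frame: the origin (TCP) lies midway between the tips of the shut fingers; the grasp point (between the pads) lies 19 mm behind it; z points along the fingers, y is the line along which they close (so a half turn about z gives the same grasp; the last joint's range is limited). The gripper opens to 85 mm and grips with 20 to 120 N. Pads are 22 mm wide; open, the fingers measure 114 mm over their backs; the gripper's body (76 mm by 85 mm) begins 54 mm behind the grasp point. The pads swing forward as they close: fully open they stand 13 mm farther back than shut.
Start: joints at [-1.2, 0.628, 0.038, 1.517, -0.027, 0.996, -0.02], TCP at [274.956, 588.996, 231.313] pointing down, gripper open.
Joint ranges: [-3.06, 3.06], [-0.37, 2.12], [-1.25, 1.32], [0.18, 2.47], [-1.1, 4.24], [0.23, 1.98], [-2.94, 2.94]. Speed limits (rad/s): [2.57, 2.57, 3.14, 3.14, 3.14, 3.14, 3.14].

## Interface

Orientations are given as [roll, pitch, yaw] about the fixed x, y, z axes, in that order (R = Rz(yaw) Ry(pitch) Rx(roll)).
In Python, from cell import telemetry, eyes, ctrl, finder gives the robot as it stands.
- The arm moves only by the tool move_arm, never from a script. Its argument "steps" is a list of rows, each a list of 7 numbers: the turn, a rotation vector about the world's x, y, z in degrees, then the shift along the world's x, y, z in m, then the finger opening in m, from 0 to 0.0854. A call has 1 to 5 rows; each row shifts and turns the commanded pose from where the row before left it; what a row does not reach is not made up. A row lasts 1/10 s, in which the tool goes at most 50 mm and 8.59 degrees, less where a joint would pass 70% of its speed; a pose out of reach is approached as far as the arm can. A call with a gripper value outside its range is refused whole. The fingers move at their own pace and stop on an object; the grip force is fixed at half the most. Time passes only in rows, so rows that do not move let the fingers close. It gives the time, the measured TCP pose, the force, the opening and the grip force at its end, in the units of the state.
- telemetry.read_state(): the state, without advancing time (a new reading comes with each control period).
- eyes.get_image(name): name is "scene" or "top"; returns (picture, depth): 480x640x3 uint8, blue, green, red; 480x640 float32, mm along the optical axis (not along the pixel's ray), 0 where there is no reading.
- eyes.calibration(name): a dict with "fx", "fy", "cx", "cy" (pixels), "position" and "attitude" of the camera in the world. Camera axes: x right, y down, z forward; pixel columns grow to the right and rows downward; lengths in mm; the calibration is good to about 2 mm. A picture is of the moment at which its call begins. calibration takes no time and is no camera call.
- ctrl.finish_job(): hands the job in; it is judged then, once.
Trained networks look in the newest picture that a camera, given by its name, has taken for a name from the list of things; names that differ only in an ending like _2 or _b are one class to them, and where a whole thing is asked for, a point or a joint stands for the part that bears it (a point fixed in the world has none). Each returns a list of dicts, best first, with "confidence" (0 to 1); they miss things now and then, are a little off and sometimes report something else, mostly with a low value. They report only what shows in the picture. A call takes as long as a camera call. They do not tell look-alikes from the thing itself.
- finder.boxes_of(camera, name): "location" ([x, y, z] in mm, in the coordinates of the camera as it stood for that picture, good to about 4 mm: the middle of the surface that is visible of it).
- finder.cut_out(camera, name): "mask" (480x640 bool, what is visible of it).
- finder.pinpoint(camera, name): "location" ([x, y, z] in mm, in the coordinates of the camera as it stood for that picture, good to about 4 mm: a listed point, or the origin of a listed thing).
The state is a dict: "clock": time; "qpos": joint angles; "qd": joint speeds; "tau": joint torques, N m; "eef_pos": TCP position; "tool_rot": TCP orientation; "force": force on the tool from outside, world axes, zero at the start; "torque": the same for the moment, N m; "width": finger opening in mm; "gripper_force": force on a finger pad.
Only numpy, scipy, OpenCV 4.12 (cv2) and the standard library are available. Lean on these libraries where they do the work, as an engineer would, in place of code of your own. Each camera call takes 0.05 s, during which the arm holds its last target. There are 200 camera calls.

## Task

The storage tins have been checked and marked on their lids: stand the one with the round label in the wooden tray with the end grips, to keep, and the one with the long strip label in the plain steel tray, to be emptied. Each tin must end upright and flat on the floor of its tray; set it down rather than letting it fall, and leave the unlabelled tin and everything else on the worktop where it stands.

Things in the scene. Friction and masses are not known exactly. Their poses are not given: they have to be found in the camera images.
- tin_round: storage tin, upright: steel box 100 mm long (its x) x 60 mm wide (its y) with a flush dark wood lid, 110 mm high in all; about 0.35 kg, rigid, plain sides, best gripped across the 60 mm width in the top 40 mm, so that the palm stays clear of the lid. Origin: centre of its underside, z up. On the middle of its lid a round white paper label, 46 mm across
- tin_strip: storage tin, upright: steel box 100 mm long (its x) x 60 mm wide (its y) with a flush dark wood lid, 110 mm high in all; about 0.35 kg, rigid, plain sides, best gripped across the 60 mm width in the top 40 mm, so that the palm stays clear of the lid. Origin: centre of its underside, z up. On the middle of its lid a white paper strip label, 90 x 16 mm, along its length
- tin_plain: storage tin, upright: steel box 100 mm long (its x) x 60 mm wide (its y) with a flush dark wood lid, 110 mm high in all; about 0.35 kg, rigid, plain sides, best gripped across the 60 mm width in the top 40 mm, so that the palm stays clear of the lid. Origin: centre of its underside, z up. No label on its lid. To be left alone
- tray_wood: shallow wooden tray with a solid grip block (22 x 60 mm, as low as the rim) on each short end, fixed to the worktop; inside 130 mm long (its x) x 90 mm wide (its y), so a tin fits only lengthwise, either way round; floor 5 mm thick, walls 5 mm thick with their rim 20 mm above the worktop. Origin: centre of its underside, z up; the tin's origin is 5 mm above it when seated
- tray_steel: shallow plain steel tray without grips, fixed to the worktop; inside 130 mm long (its x) x 90 mm wide (its y), so a tin fits only lengthwise, either way round; floor 5 mm thick, walls 5 mm thick with their rim 20 mm above the worktop. Origin: centre of its underside, z up; the tin's origin is 5 mm above it when seated
- jar: bystander: small glass jar, 40 mm across, 85 mm high, loose, between the trays. Origin: centre of its underside
- mug: bystander: white mug, 76 mm across, 90 mm high, loose. Origin: centre of its underside, handle at +y
- mill: bystander: dark wood pepper mill, 52 mm across, 150 mm high, loose. Origin: centre of its underside
- bowl: bystander: white bowl, 100 mm across, 55 mm high, loose. Origin: centre of its underside
- spoon: bystander: wooden spoon, 200 mm long along its x, lying loose
Things that resemble listed ones, but are neither listed nor needed, are in the scene too. What is shaped like the tin_strip but red or yellow is not meant.

How it is judged (in metres and radians):
At the end, for the whole second after the job is handed in: The round-label tin stands in the wooden tray and the strip-label tin in the steel tray: each within 30 mm of the tray's centre along each tray axis, resting on the tray floor (underside less than 10 mm above the tray's underside), upright within 0.08 rad, at rest (under 0.02 m/s and 0.1 rad/s) (z of tin_round in the frame of tray_wood between 0.001 and 0.01 m and angle between each of tin_round, tin_strip's own z axis and vertical below 0.08 rad and linear speed of each of tin_round, tin_strip below 0.02 m/s and angular speed of each of tin_round, tin_strip below 0.1 rad/s and x of tin_round in the frame of tray_wood between -0.03 and 0.03 m and y of tin_round in the frame of tray_wood between -0.03 and 0.03 m and z of tin_strip in the frame of tray_steel between 0.001 and 0.01 m and x of tin_strip in the frame of tray_steel between -0.03 and 0.03 m and y of tin_strip in the frame of tray_steel between -0.03 and 0.03 m); the robot touches nothing.
It fails at once if something to be left alone (unlabelled tin, jar, mug, mill, bowl, spoon) is moved more than 30 mm (distance of any of tin_plain, jar, mug, mill, bowl, spoon from where it was at the start of the episode above 0.03 m).
It fails at once if a labelled tin is dropped or thrown: faster than 0.7 m/s (a fall of 25 mm) while the fingers do not touch it ((linear speed of tin_round above 0.7 m/s and contact force between the fingers and tin_round below 0.05 N) or (linear speed of tin_strip above 0.7 m/s and contact force between the fingers and tin_strip below 0.05 N)).
It fails at once if a labelled tin is tipped over (more than 0.8 rad from upright) (angle between any of tin_round, tin_strip's own z axis and vertical above 0.8 rad).
It also fails if it takes over 58 s, if anything falls off the work surface, if the arm or the gripper's body presses on something with over 40 N, if the wrist force passes 120 N, or if a joint passes its speed limit or range.

## Working session

There is one attempt and no reset: what is moved stays moved. The work goes in short steps, Python scripts to look and compute and a tool call to move; the robot and the scene stay as the last step left them, time stands still between calls to the robot, and variables do not carry over. Pictures are saved under pics/ and viewed, at most 10 in all, crops included, and the job is handed in when it is done.

Besides the shell and the picture viewer there is one more tool, called by a JSON object that holds its "method" and its "body", one argument or row to a line. move_arm: Moves the arm, as the interface text tells. Its arguments: {"type":"object","properties":{"steps":{"type":"array"}},"required":["steps"]}

```bash
mkdir -p pics; ls; python3 - <<'E'
from cell import telemetry, eyes, ctrl, finder
import cv2
for n in("top","scene"):
    p,d=eyes.get_image(n); cv2.imwrite(f"pics/{n}0.png",p); print(n,eyes.calibration(n))
s=telemetry.read_state(); print(s)
E
```

```text
pics
top {'fx': 497.85409213419035, 'fy': 497.85409213419035, 'cx': 320.62066957770526, 'cy': 239.21205133188136, 'position': array([ 125.83662145,   23.75526476, 1499.78349537]), 'attitude': array([-2.92749852, -0.00473269, -1.59952686])}
scene {'fx': 481.5424238481304, 'fy': 481.5424238481304, 'cx': 317.7088218564995, 'cy': 239.68901659562826, 'position': array([1077.07522221,  575.85234732, 1031.21204201]), 'attitude': array([-2.42492069e+00,  2.23933261e-03,  2.29138206e+00])}
{'clock': 0.1, 'qpos': array([-1.19980261,  0.62925991,  0.0383976 ,  1.51823552, -0.02701633,
        0.99630633, -0.02001342]), 'qd': array([ 0.00087696, -0.00146625,  0.00123079, -0.00164174,  0.00095754,
       -0.00149107,  0.00161618]), 'tau': array([ 3.36422723e-03, -5.64536834e+01,  1.23055480e+00, -1.93974280e+01,
        1.12824931e-02,  5.38365275e-03, -7.90099421e-06]), 'eef_pos': array([274.68491018, 588.50557752, 230.48649795]), 'tool_rot': array([-3.13989942e+00, -2.46652950e-05,  2.70481550e+00]), 'force': array([-0.33875101,  0.23254648,  0.15992688]), 'torque': array([ 0.00602479, -0.0471659 , -0.00584716]), 'gripper_force': 0.0, 'width': 85.41475435596396}
```

View pics/top0.png

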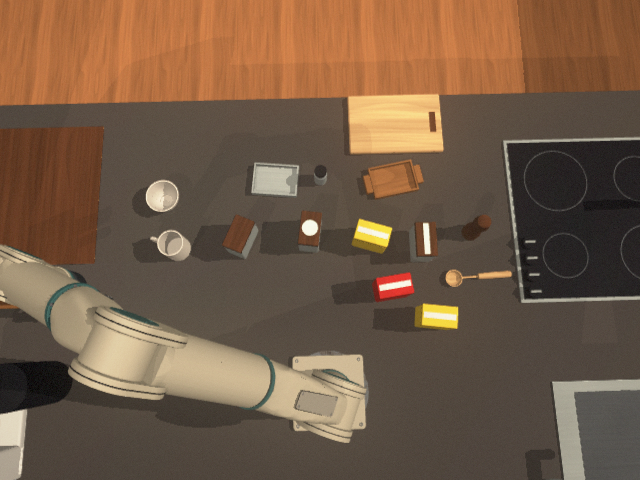

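View pics/scene0.png

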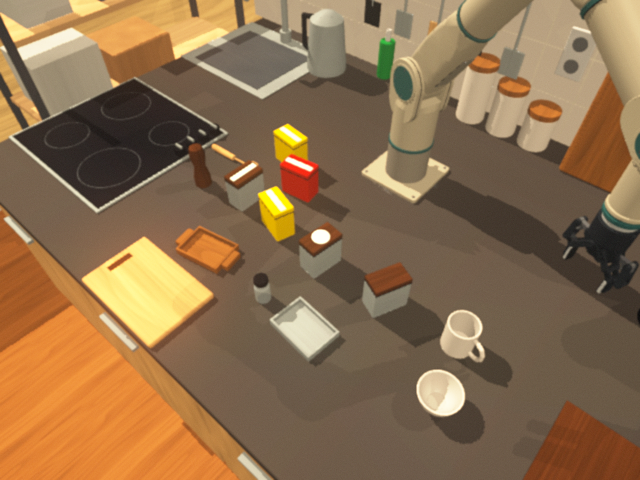

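The top view has image up as world +x and image left as +y. It shows the round tin at (310,230), the strip tin at (427,240), the plain tin at (241,235), the steel tray at (275,179), the wooden tray at (394,179) and the jar at (321,175). The red and yellow boxes are look-alikes. The scene view agrees with this.

```bash
cat > h.py <<'E'
from cell import telemetry, eyes, ctrl, finder
import cv2, numpy as np
from scipy.spatial.transform import Rotation as R
def cloud(n):
    p,d=eyes.get_image(n); c=eyes.calibration(n)
    v,u=np.mgrid[0:480,0:640]
    P=np.stack([(u-c["cx"])*d/c["fx"],(v-c["cy"])*d/c["fy"],d],-1)
    return p,P@R.from_euler("xyz",c["attitude"]).as_matrix().T+c["position"],d>0
def rect(W,m):
    q=W[m][:,:2].astype(np.float32); (c,s,a)=cv2.minAreaRect(q)
    if s[0]<s[1]: a+=90; s=s[::-1]
    return np.round(c,1),np.round(s,1),round((a+90)%180-90,1),len(q)
def world(n,l):
    c=eyes.calibration(n); return R.from_euler("xyz",c["attitude"]).apply(l)+c["position"]
E
python3 - <<'E'
from h import *
p,W,ok=cloud("top"); z=W[...,2]
def box(u0,u1,v0,v1):
    m=np.zeros_like(ok); m[v0:v1,u0:u1]=1; return m&ok
for n,b,zr in [("round",(285,335,200,255),(104,118)),("strip",(405,448,210,265),(104,118)),("plain",(215,265,205,265),(104,118)),
  ("y1",(345,400,210,260),(104,118)),("red",(365,425,265,305),(90,125)),
  ("steel",(243,306,155,203),(12,30)),("wood",(355,430,150,205),(12,30)),("jar",(311,331,160,190),(70,95)),("mill",(455,500,205,250),(120,165)),("mug",(150,200,225,265),(80,100))]:
    m=box(*b); print(n,rect(W,m&(z>zr[0])&(z<zr[1])), np.percentile(z[m],[2,98]).round(1))
for n in ["tin_round","tin_strip","tray_wood","tray_steel","jar"]:
    for cam in("top","scene"):
        if cam=="scene": eyes.get_image("scene")
        else: eyes.get_image("top")
        print(n,cam,[(round(o["confidence"],2),world(cam,o["location"]).round(0)) for o in finder.pinpoint(cam,n)][:4])
E
```

```text
round (array([461.9,  40. ]), array([101.6,  60.1]), -8.1, 678) [ -7.2 113.7]
strip (array([ 421.4, -293. ]), array([100.7,  61. ]), -0.7, 703) [ -6.6 114.1]
plain (array([451.6, 245.7]), array([100.7,  60.8]), -23.8, 677) [ -6.9 112.7]
y1 (array([ 443. , -140.5]), array([99.6, 60.8]), 73.0, 683) [ -7.1 113.7]
red (array([ 274.8, -207.8]), array([122.9,  94.2]), -82.7, 783) [ -6.9 113.8]
steel (array([643.3, 145.6]), array([140.5, 103.5]), 84.6, 305) [-7.1 21.2]
wood (array([ 652.3, -224.9]), array([235.3, 161.7]), 88.4, 757) [-6.9 22.4]
jar (array([642.6,   4.1]), array([35.5, 34.7]), -44.3, 123) [-7.  87.6]
mill (array([ 459.5, -450.2]), array([41.6, 41.6]), 76.4, 209) [ -7.4 144.7]
mug (array([433.2, 443.7]), array([76. , 75.8]), -57.3, 145) [-6.8 89.9]
tin_round top [(0.74, array([463.,  39.,   1.]))]
tin_round scene [(0.79, array([458.,  41.,  -2.])), (0.43, array([ 464., -453.,   -1.]))]
tin_strip top [(0.86, array([ 290., -194.,   -3.])), (0.79, array([ 201., -317.,   -4.])), (0.77, array([ 440., -140.,    3.])), (0.59, array([ 420., -290.,    1.]))]
tin_strip scene [(0.82, array([ 288., -193.,    1.])), (0.8, array([ 420., -293.,   -1.])), (0.61, array([ 201., -314.,   -4.])), (0.55, array([ 446., -141.,    0.]))]
tray_wood top [(0.81, array([ 637., -224.,    1.])), (0.7, array([427., 446.,   3.])), (0.45, array([467.,  39.,  -2.]))]
tray_wood scene [(0.76, array([ 633., -221.,   -0.]))]
tray_steel top [(0.87, array([649., 144.,  -1.])), (0.54, array([464.,  40.,  -1.]))]
tray_steel scene [(0.74, array([643., 153.,  -3.]))]
jar top [(0.48, array([645.,   4.,   0.])), (0.15, array([465.,  42.,   1.]))]
jar scene [(0.86, array([647.,   7.,  -1.]))]
```

```bash
python3 - <<'E'
from h import *
for n,b in [("steel",(243,306,155,203)),("wood",(355,432,150,205))]:
  Q=[]
  for k in range(4):
    p,W,ok=cloud("top"); z=W[...,2]
    m=np.zeros_like(ok); m[b[2]:b[3],b[0]:b[1]]=1; m&=ok
    if n=="wood": m[:157]=0
    f=(m&(z>11)&(z<30)).astype(np.uint8)
    nl,lab,st,_=cv2.connectedComponentsWithStats(f); 
    i=1+np.argmax(st[1:,4]); print(n,rect(W,lab==i),st[i])
    Q.append(W[lab==i][:,:2])
    fl=m&(z>1.5)&(z<9); print("  floor",W[fl].mean(0).round(1))
p,W,ok=cloud("top")
print("lid z",np.median(W[215:235,300:318,2]),"table",np.median(W[300:340,200:240,2]))
E
```

```text
steel (array([643.7, 145.6]), array([140.8, 103. ]), 84.3, 313) [251 163  48  34 313]
  floor [648.6 146.3   4.5]
steel (array([644.2, 145.5]), array([140.6, 103.6]), 84.4, 322) [251 163  48  34 322]
  floor [648.5 148.4   4.5]
steel (array([644.2, 145.4]), array([141.1, 104.1]), 83.6, 308) [251 163  48  34 308]
  floor [648.1 146.8   4.5]
steel (array([643.6, 145.5]), array([140.9, 104.8]), 84.5, 304) [251 163  48  34 304]
  floor [649.4 147.4   4.4]
wood (array([ 635.6, -224. ]), array([184.5, 102.6]), -79.5, 569) [363 160  61  39 569]
  floor [ 635.9 -225.5    4.4]
wood (array([ 635.4, -223.7]), array([184.6, 101.7]), -78.9, 567) [363 160  61  39 567]
  floor [ 635.3 -228.3    4.4]
wood (array([ 635.7, -224.1]), array([185.6, 103.6]), -79.5, 567) [363 160  61  39 567]
  floor [ 635.5 -225.6    4.4]
wood (array([ 635.7, -224. ]), array([185.7, 102.7]), -79.3, 568) [363 160  61  39 568]
  floor [ 634.4 -226.6    4.4]
lid z 109.94318098239091 table -0.9721833439537022
```

{"method": "move_arm", "body": {
  "steps": [
    [0, 0, 3.4, 0.016, -0.047, 0, 0.085],
    [0, 0, 3.4, 0.016, -0.047, 0, 0.085],
    [0, 0, 3.4, 0.016, -0.047, 0, 0.085],
    [0, 0, 3.4, 0.016, -0.047, 0, 0.085],
    [0, 0, 3.4, 0.016, -0.047, 0, 0.085]
  ]
}}

```text
clock: 2.1
eef_pos: [355.5, 352.2, 231.5]
tool_rot: [3.141, 0.001, 3.004]
force: [1.1, 0.1, -0.2]
width: 85.2
gripper_force: 0.0
```

{"method": "move_arm", "body": {
  "steps": [
    [0, 0, 0, 0.015, -0.045, 0, 0.085],
    [0, 0, 0, 0.015, -0.045, 0, 0.085],
    [0, 0, 0, 0.015, -0.045, 0, 0.085],
    [0, 0, 0, 0.015, -0.045, 0, 0.085],
    [0, 0, 0, 0.015, -0.045, 0, 0.085]
  ]
}}

```text
clock: 2.6
eef_pos: [430.5, 127.2, 231.7]
tool_rot: [3.141, 0.001, 3.002]
force: [0.4, 0.1, 0.3]
width: 85.2
gripper_force: 0.0
```

{"method": "move_arm", "body": {
  "steps": [
    [0, 0, 0, 0.016, -0.045, -0.01, 0.085],
    [0, 0, 0, 0.015, -0.042, -0.02, 0.085],
    [0, 0, 0, 0, 0, -0.03, 0.085],
    [0, 0, 0, 0, 0, -0.02, 0.085],
    [0, 0, 0, 0, 0, 0, 0.085]
  ]
}}

```text
clock: 3.1
eef_pos: [459.3, 41.3, 149.4]
tool_rot: [-3.14, -0.005, 3.0]
force: [-0.6, 0.5, 1.0]
width: 85.0
gripper_force: 0.0
```

Position is as commanded, allowing for settling, so I descend to TCP z ≈ 74 and close.

{"method": "move_arm", "body": {
  "steps": [
    [0, 0, 0, 0.001, 0, -0.03, 0.085],
    [0, 0, 0, 0, 0, -0.03, 0.085],
    [0, 0, 0, 0, 0, -0.017, 0.085],
    [0, 0, 0, 0, 0, 0, 0.085],
    [0, 0, 0, 0, 0, 0, 0.085]
  ]
}}

```text
clock: 3.6
eef_pos: [462.7, 42.4, 75.2]
tool_rot: [3.141, 0.001, 3.002]
force: [0.9, -0.2, 0.2]
width: 85.1
gripper_force: 0.0
```

{"method": "move_arm", "body": {
  "steps": [
    [0, 0, 0, 0, 0, 0, 0.04],
    [0, 0, 0, 0, 0, 0, 0.04],
    [0, 0, 0, 0, 0, 0, 0.04],
    [0, 0, 0, 0, 0, 0, 0.04],
    [0, 0, 0, 0, 0, 0, 0.04]
  ]
}}

```text
clock: 4.1
eef_pos: [462.9, 41.9, 75.8]
tool_rot: [3.141, 0.003, 3.001]
force: [-0.6, -1.5, 7.9]
width: 59.4
gripper_force: 63.3
```

{"method": "move_arm", "body": {
  "steps": [
    [0, 0, 0, 0, 0, 0.01, 0.04],
    [0, 0, 0, 0, 0, 0.025, 0.04],
    [0, 0, 0, 0, 0, 0.035, 0.04],
    [0, 0, 0, 0, 0, 0.035, 0.04],
    [0, 0, 0, 0, 0, 0.035, 0.04]
  ]
}}

```text
clock: 4.6
eef_pos: [461.1, 41.9, 216.3]
tool_rot: [-3.142, -0.0, 3.002]
force: [1.5, -0.3, -4.1]
width: 59.1
gripper_force: 66.1
```

{"method": "move_arm", "body": {
  "steps": [
    [0, 0, -5, 0.012, -0.018, 0, 0.04],
    [0, 0, -7, 0.018, -0.026, 0, 0.04],
    [0, 0, -7, 0.018, -0.026, 0, 0.04],
    [0, 0, -7, 0.018, -0.026, 0, 0.04],
    [0, 0, -7, 0.018, -0.026, 0, 0.04]
  ]
}}

```text
clock: 5.1
eef_pos: [545.8, -81.8, 213.9]
tool_rot: [-3.141, -0.001, 2.419]
force: [0.2, -0.3, -4.5]
width: 58.8
gripper_force: 66.3
```

{"method": "move_arm", "body": {
  "steps": [
    [0, 0, -8, 0.018, -0.028, 0, 0.04],
    [0, 0, -8, 0.018, -0.028, 0, 0.04],
    [0, 0, -8, 0.018, -0.028, 0, 0.04],
    [0, 0, -8, 0.018, -0.028, 0, 0.04],
    [0, 0, -6, 0.01, -0.014, 0, 0.04]
  ]
}}

```text
clock: 5.6
eef_pos: [627.9, -210.2, 213.5]
tool_rot: [-3.14, 0.002, 1.753]
force: [-0.9, -1.0, -3.1]
width: 58.9
gripper_force: 66.3
```

{"method": "move_arm", "body": {
  "steps": [
    [0, 0, 0, 0.005, -0.008, 0, 0.04],
    [0, 0, 0, 0, 0, 0, 0.04],
    [0, 0, 0, 0, 0, 0, 0.04]
  ]
}}

```text
clock: 5.9
eef_pos: [632.1, -212.8, 213.7]
tool_rot: [-3.14, -0.002, 1.764]
force: [-0.5, -0.1, -4.0]
width: 59.1
gripper_force: 66.3
```

{"method": "move_arm", "body": {
  "steps": [
    [0, 0, 0, 0.004, -0.011, -0.03, 0.04],
    [0, 0, 0, 0, 0, -0.03, 0.04],
    [0, 0, 0, 0, 0, -0.03, 0.04],
    [0, 0, 0, 0, 0, -0.02, 0.04],
    [0, 0, 0, 0, 0, 0, 0.04]
  ]
}}

```text
clock: 6.4
eef_pos: [634.2, -222.0, 101.1]
tool_rot: [-3.136, -0.005, 1.765]
force: [-1.8, 0.9, -4.3]
width: 59.3
gripper_force: 66.1
```

```bash
python3 - <<'E'
from h import *
p,_=eyes.get_image("scene"); cv2.imwrite("pics/s1.png",p[150:400,50:450])
print(telemetry.read_state()["eef_pos"])
print([(round(o["confidence"],2),world("scene",o["location"]).round(0)) for o in finder.pinpoint("scene","tin_round")][:3])
E
```

```text
[ 635.69763985 -223.04910198  103.241555  ]
[(0.81, array([ 627., -220.,   28.])), (0.31, array([451., 249.,   1.]))]
```

View pics/s1.png

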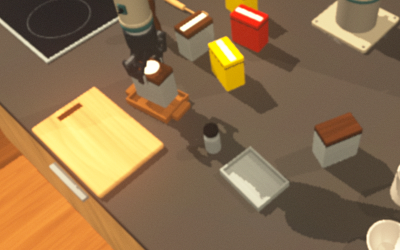

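The crop shows the tin at (155,85), upright and lengthwise over the wooden tray at (158,103). I lower it about 23 mm, with the last few mm slow.

{"method": "move_arm", "body": {
  "steps": [
    [0, 0, 0, 0, 0, -0.01, 0.04],
    [0, 0, 0, 0, 0, -0.008, 0.04],
    [0, 0, 0, 0, 0, -0.003, 0.04],
    [0, 0, 0, 0, 0, 0, 0.04],
    [0, 0, 0, 0, 0, 0, 0.04]
  ]
}}

```text
clock: 7.0
eef_pos: [637.1, -225.1, 83.4]
tool_rot: [3.141, 0.0, 1.762]
force: [0.5, -0.0, -4.4]
width: 58.9
gripper_force: 66.4
```

{"method": "move_arm", "body": {
  "steps": [
    [0, 0, 0, 0, 0, -0.002, 0.04],
    [0, 0, 0, 0, 0, -0.001, 0.04],
    [0, 0, 0, 0, 0, 0, 0.04]
  ]
}}

```text
clock: 7.3
eef_pos: [637.2, -225.1, 81.0]
tool_rot: [3.141, 0.0, 1.762]
force: [-0.2, 0.8, 1.1]
width: 59.3
gripper_force: 66.6
```

{"method": "move_arm", "body": {
  "steps": [
    [0, 0, 0, 0, 0, -0.001, 0.04],
    [0, 0, 0, 0, 0, 0, 0.066],
    [0, 0, 0, 0, 0, 0, 0.085],
    [0, 0, 0, 0, 0, 0, 0.085],
    [0, 0, 0, 0, 0, 0, 0.085]
  ]
}}

```text
clock: 7.8
eef_pos: [637.1, -225.0, 79.2]
tool_rot: [3.141, 0.0, 1.762]
force: [-0.2, -0.4, -0.1]
width: 85.3
gripper_force: 0.0
```

{"method": "move_arm", "body": {
  "steps": [
    [0, 0, 0, 0, 0, 0.015, 0.085],
    [0, 0, 0, 0, 0, 0.03, 0.085],
    [0, 0, 0, 0, 0, 0.04, 0.085],
    [0, 0, 0, 0, 0, 0.04, 0.085],
    [0, 0, 0, 0, 0, 0.02, 0.085]
  ]
}}

```text
clock: 8.3
eef_pos: [638.6, -226.2, 229.7]
tool_rot: [3.136, 0.004, 1.762]
force: [0.2, -0.5, -0.6]
width: 85.0
gripper_force: 0.0
```

{"method": "move_arm", "body": {
  "steps": [
    [0, 0, 8, -0.022, -0.007, 0, 0.085],
    [0, 0, 8, -0.022, -0.007, 0, 0.085],
    [0, 0, 8, -0.022, -0.007, 0, 0.085],
    [0, 0, 8, -0.022, -0.007, 0, 0.085],
    [0, 0, 8, -0.022, -0.007, 0, 0.085]
  ]
}}

```text
clock: 8.8
eef_pos: [526.2, -260.5, 225.6]
tool_rot: [-3.142, 0.002, 2.466]
force: [-0.6, -0.6, 0.2]
width: 84.7
gripper_force: 0.0
```

{"method": "move_arm", "body": {
  "steps": [
    [0, 0, 8, -0.022, -0.007, 0, 0.085],
    [0, 0, 8, -0.022, -0.007, 0, 0.085],
    [0, 0, 8, -0.022, -0.007, 0, 0.085],
    [0, 0, 8, -0.022, -0.007, 0, 0.085],
    [0, 0, 6.3, -0.017, -0.004, 0, 0.085]
  ]
}}

```text
clock: 9.3
eef_pos: [420.4, -293.2, 225.5]
tool_rot: [-3.14, 0.0, 3.132]
force: [0.0, -0.5, 0.1]
width: 84.7
gripper_force: 0.0
```

{"method": "move_arm", "body": {
  "steps": [
    [0, 0, 0, 0, 0, -0.02, 0.085],
    [0, 0, 0, 0, 0, -0.02, 0.085],
    [0, 0, 0, 0, 0, 0, 0.085]
  ]
}}

```text
clock: 9.6
eef_pos: [420.5, -291.7, 183.5]
tool_rot: [3.14, -0.003, 3.128]
force: [-1.1, 0.1, 0.7]
width: 85.0
gripper_force: 0.0
```

```bash
python3 - <<'E'
from h import *
p,W,ok=cloud("scene"); cv2.imwrite("pics/s2.png",p[100:400,50:450])
p,W,ok=cloud("top"); cv2.imwrite("pics/t2.png",p[130:290,200:500])
z=W[...,2]; x,y=W[...,0],W[...,1]
m=ok&(abs(x-636)<70)&(abs(y+225)<70)&(z>100)&(z<122); print(rect(W,m),np.median(z[m]) if m.any() else 0)
print(telemetry.read_state()["eef_pos"])
E
```

```text
(array([ 635.8, -226.2]), array([101.2,  63.1]), -77.7, 692) 114.12731158279519
[ 422.17397373 -292.32306088  185.11513003]
```

View pics/s2.png

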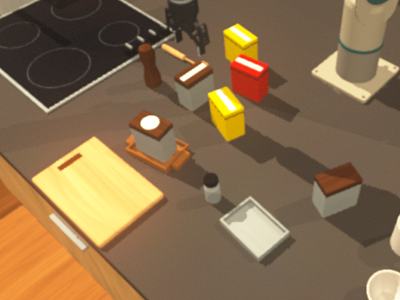

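The round tin sits in the wooden tray, with its lid centred within 3 mm and at z 114. The gripper is above the strip tin at (195,72), so I descend and grasp.

{"method": "move_arm", "body": {
  "steps": [
    [0, 0, 0, 0, 0, -0.04, 0.085],
    [0, 0, 0, 0, 0, -0.04, 0.085],
    [0, 0, 0, 0, 0, -0.02, 0.085],
    [0, 0, 0, 0, 0, -0.01, 0.085],
    [0, 0, 0, 0, 0, 0, 0.085]
  ]
}}

```text
clock: 10.2
eef_pos: [422.2, -292.1, 74.2]
tool_rot: [3.141, -0.0, 3.129]
force: [-0.1, 0.1, 0.1]
width: 85.2
gripper_force: 0.0
```

{"method": "move_arm", "body": {
  "steps": [
    [0, 0, 0, 0, 0, 0, 0.04],
    [0, 0, 0, 0, 0, 0, 0.04],
    [0, 0, 0, 0, 0, 0, 0.04],
    [0, 0, 0, 0, 0, 0, 0.04],
    [0, 0, 0, 0, 0, 0, 0.04]
  ]
}}

```text
clock: 10.7
eef_pos: [423.1, -292.5, 76.0]
tool_rot: [-3.14, 0.003, 3.129]
force: [0.1, 0.6, 7.2]
width: 59.1
gripper_force: 65.9
```

{"method": "move_arm", "body": {
  "steps": [
    [0, 0, 0, 0, 0, 0.01, 0.04],
    [0, 0, 0, 0, 0, 0.025, 0.04],
    [0, 0, 0, 0, 0, 0.035, 0.04],
    [0, 0, 0, 0, 0, 0.035, 0.04],
    [0, 0, 0, 0, 0, 0.035, 0.04]
  ]
}}

```text
clock: 11.2
eef_pos: [421.2, -291.7, 216.2]
tool_rot: [3.141, -0.0, 3.129]
force: [0.9, -0.7, -3.7]
width: 59.1
gripper_force: 66.0
```

{"method": "move_arm", "body": {
  "steps": [
    [0, 0, -5, 0.01, 0.02, 0, 0.04],
    [0, 0, -8, 0.018, 0.036, 0, 0.04],
    [0, 0, -8, 0.018, 0.036, 0, 0.04],
    [0, 0, -8, 0.018, 0.036, 0, 0.04],
    [0, 0, -8, 0.018, 0.036, 0, 0.04]
  ]
}}

```text
clock: 11.7
eef_pos: [503.9, -126.4, 214.9]
tool_rot: [3.141, -0.0, 2.477]
force: [0.5, -0.7, -4.4]
width: 59.2
gripper_force: 66.3
```

{"method": "move_arm", "body": {
  "steps": [
    [0, 0, -8, 0.018, 0.036, 0, 0.04],
    [0, 0, -8, 0.018, 0.036, 0, 0.04],
    [0, 0, -8, 0.018, 0.036, 0, 0.04],
    [0, 0, -8, 0.018, 0.036, 0, 0.04],
    [0, 0, -8, 0.018, 0.036, 0, 0.04]
  ]
}}

```text
clock: 12.2
eef_pos: [593.8, 53.8, 214.8]
tool_rot: [-3.141, -0.001, 1.78]
force: [0.9, -1.0, -4.8]
width: 59.1
gripper_force: 66.3
```

{"method": "move_arm", "body": {
  "steps": [
    [0, 0, -8, 0.018, 0.036, 0, 0.04],
    [0, 0, -7, 0.018, 0.036, 0, 0.04],
    [0, 0, -3, 0.012, 0.02, 0, 0.04],
    [0, 0, 0, 0, 0, 0, 0.04],
    [0, 0, 0, 0, 0, 0, 0.04]
  ]
}}

```text
clock: 12.7
eef_pos: [641.0, 144.3, 214.1]
tool_rot: [-3.14, 0.001, 1.473]
force: [-0.4, -1.6, -3.0]
width: 59.0
gripper_force: 66.3
```

{"method": "move_arm", "body": {
  "steps": [
    [0, 0, 0, 0.002, 0.001, -0.03, 0.04],
    [0, 0, 0, 0, 0, -0.03, 0.04],
    [0, 0, 0, 0, 0, -0.03, 0.04],
    [0, 0, 0, 0, 0, -0.02, 0.04],
    [0, 0, 0, 0, 0, 0, 0.04]
  ]
}}

```text
clock: 13.2
eef_pos: [640.7, 142.8, 101.6]
tool_rot: [-3.134, 0.002, 1.469]
force: [-1.0, 0.4, -3.7]
width: 59.4
gripper_force: 66.4
```

```bash
python3 - <<'E'
from h import *
p,_=eyes.get_image("scene"); cv2.imwrite("pics/s3.png",p[150:400,50:450])
print(telemetry.read_state()["eef_pos"])
E
```

```text
[642.50776003 143.10615162 103.61557783]
```

View pics/s3.png

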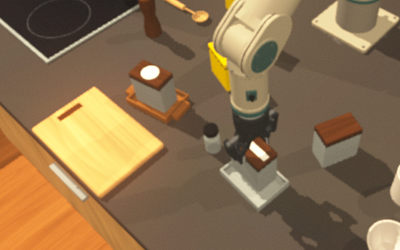

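The strip tin at (260,165) in the crop is held upright over the steel tray, and the jar at (211,137) has not moved. I lower it.

{"method": "move_arm", "body": {
  "steps": [
    [0, 0, 0, 0.001, 0.002, -0.01, 0.04],
    [0, 0, 0, 0, 0, -0.008, 0.04],
    [0, 0, 0, 0, 0, -0.003, 0.04],
    [0, 0, 0, 0, 0, 0, 0.04],
    [0, 0, 0, 0, 0, 0, 0.04]
  ]
}}

```text
clock: 13.75
eef_pos: [645.2, 147.0, 83.6]
tool_rot: [3.141, -0.0, 1.471]
force: [0.9, -0.5, -3.7]
width: 59.2
gripper_force: 66.7
```

{"method": "move_arm", "body": {
  "steps": [
    [0, 0, 0, 0, 0, -0.002, 0.04],
    [0, 0, 0, 0, 0, -0.001, 0.04],
    [0, 0, 0, 0, 0, 0, 0.04]
  ]
}}

```text
clock: 14.05
eef_pos: [645.4, 147.2, 81.2]
tool_rot: [3.141, -0.001, 1.471]
force: [0.8, 0.8, 2.2]
width: 59.4
gripper_force: 67.0
```

{"method": "move_arm", "body": {
  "steps": [
    [0, 0, 0, 0, 0, -0.001, 0.04],
    [0, 0, 0, 0, 0, 0, 0.066],
    [0, 0, 0, 0, 0, 0, 0.085],
    [0, 0, 0, 0, 0, 0, 0.085],
    [0, 0, 0, 0, 0, 0, 0.085]
  ]
}}

```text
clock: 14.55
eef_pos: [645.0, 147.0, 79.2]
tool_rot: [3.142, 0.0, 1.471]
force: [-0.6, -0.3, 0.0]
width: 84.8
gripper_force: 0.0
```

{"method": "move_arm", "body": {
  "steps": [
    [0, 0, 0, 0, 0, 0.015, 0.085],
    [0, 0, 0, 0, 0, 0.03, 0.085],
    [0, 0, 0, 0, 0, 0.04, 0.085],
    [0, 0, 0, 0, 0, 0.04, 0.085],
    [0, 0, 0, 0, 0, 0.02, 0.085]
  ]
}}

```text
clock: 15.05
eef_pos: [646.9, 146.8, 229.5]
tool_rot: [3.135, -0.002, 1.47]
force: [0.5, 0.2, 0.3]
width: 84.8
gripper_force: 0.0
```

{"method": "move_arm", "body": {
  "steps": [
    [0, 0, 0, -0.04, 0.01, 0, 0.085],
    [0, 0, 0, -0.04, 0.01, 0, 0.085],
    [0, 0, 0, -0.04, 0.01, 0, 0.085],
    [0, 0, 0, -0.02, 0.01, 0, 0.085],
    [0, 0, 0, 0, 0, 0, 0.085]
  ]
}}

```text
clock: 15.55
eef_pos: [501.8, 189.2, 225.3]
tool_rot: [-3.139, -0.002, 1.474]
force: [0.6, 0.0, -0.3]
width: 85.0
gripper_force: 0.0
```

```bash
python3 - <<'E'
from h import *
p,_,_=cloud("scene"); cv2.imwrite("pics/s4.png",p)
p,W,ok=cloud("top"); x,y,z=W[...,0],W[...,1],W[...,2]
for cx,cy in((636,-224),(644,146)):
    m=ok&(abs(x-cx)<70)&(abs(y-cy)<70)&(z>100)&(z<125); print(rect(W,m) if m.any() else 0,np.median(z[m]) if m.any() else 0)
s=telemetry.read_state();print(s["eef_pos"],s["clock"])
E
```

```text
(array([ 635.5, -226.5]), array([101.3,  62.8]), -79.4, 690) 113.96432111520892
(array([645.3, 145.9]), array([98.3, 63.7]), 84.2, 653) 114.00210429172989
[505.55399999 187.30433731 225.50583519] 15.65
```

View pics/s4.png

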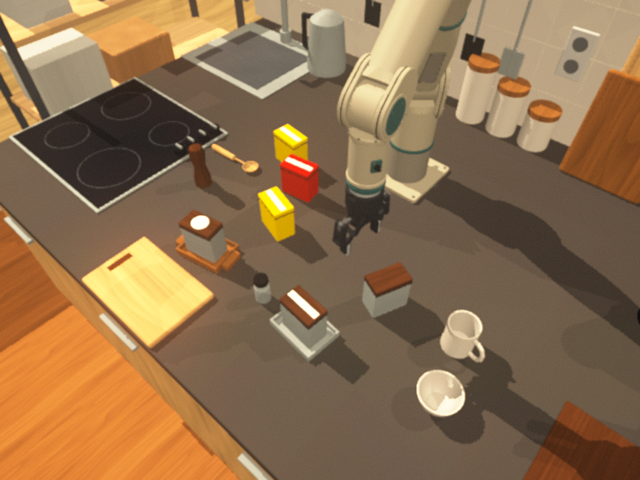

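Both tins are flat in their trays: the round one at (203,240) in wood, the strip one at (304,318) in steel. The bystanders have not moved and the arm is clear.

```bash
python3 -c "
from cell import ctrl
print(ctrl.finish_job())"
```

```text
the job is handed in; nothing more can be done
None
```

The job is handed in: the round-label tin stands in the wooden tray and the strip-label tin in the steel tray, each measured within about 3 mm of centre and flat on the floor, the other objects look unmoved in the last picture, and the clock read about 16 s of the 58 s allowed.

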